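# Slide the vial block into its loading bay

### The job

Slide the aluminium vial block across the bench, between the carton and the test-tube rack without touching either, and into the loading bay, strike first. Push it gently until the spring catch has snapped over its strike and holds it against the rubber buffers, then let go. Keep the block flat on the bench and its vials standing, and leave the other things alone.

Things in the scene. Friction and masses are not known exactly. Their poses are not given: they have to be found in the camera images.
- vial_block: bare aluminium block 96 x 96 x 36 mm with four wells, three holding vials; 0.6 to 0.9 kg in all; loose on the bench, takes 3 to 6 N to slide; more than 22 N from the tool is too rough. Origin: centre of its underside; +x points to its strike. To be pushed on its plain faces: rear (-x, 48 mm behind the origin) and sides (+y, -y, 48 mm from it).
- strike_head (a point): centre of the round upright steel head (9 mm across) of the strike, on a thin neck out of the block's front face: 68 mm ahead (+x) of the block's origin, 17 mm up; axes as the block's
- bay: loading bay fixed to the bench: two guide rails 26 mm tall, inner faces 100 mm apart (2 mm of play each side of the block), straight from x = -12 mm on, no floor between them. +x is the way in; the block's +x goes along it. Origin: on the bench midway between the rails, where the block's origin is when home with the catch unit in the middle of its slot.
- bay_mouth (a point): middle of the bay's flared mouth, level with the rail tops (26 mm up): 43 mm before the bay's origin; the flares are 132 mm apart here
- catch_mid (a point): where the catch's two sprung rollers stand with the catch unit (steel, up to 49 mm tall, black knob) in the middle of its slot: 65.5 mm past the bay's origin, 18 mm up. The unit is clamped up to 24 mm nearer or farther along the bay's x; this is not reported: feel for it. The strike's head spreads the rollers (5 to 7 N more push), then they snap behind it.
- buffer (a joint): how far the catch unit's two rubber buffers are pressed in along the bay's +x, m: 0 free, 0.002 solid, 5 N per mm for both. The block's front face meets them 2.5 mm after the strike's head has passed between the rollers, so push on till they are felt; let go, the rollers hold the block against them at about 0.0005 to 0.001.
- reagent_box: small white folding carton 62 (its x) x 85 (its y) x 68 mm tall, fixed on the bench beside the way to the bay, on the bay's +y side; origin at the centre of its underside
- tube_rack: wooden test-tube rack 60 (its x) x 222 (its y) x 85 mm tall, its tubes reaching 135 mm, fixed on the bench beside the way to the bay, on the bay's -y side; origin at the centre of its underside
- vial_0: screw-cap glass vial, 24 mm across, 61 mm tall, standing loose in a well of the vial block and reaching 67 mm above the bench; origin at the centre of its underside, z up
- vial_1: screw-cap glass vial, 24 mm across, 61 mm tall, standing loose in a well of the vial block and reaching 67 mm above the bench; origin at the centre of its underside, z up
- vial_2: screw-cap glass vial, 24 mm across, 61 mm tall, standing loose in a well of the vial block and reaching 67 mm above the bench; origin at the centre of its underside, z up
- erlenmeyer: conical flask, 68 mm across, 108 mm tall, beyond the bay; origin at the centre of its underside
- dropper_bottle: amber dropper bottle, 39 mm across, 112 mm tall, near the front edge of the bench; origin at the centre of its underside
- petri_dish: lidded petri dish, 64 mm across, 14 mm tall, near the front edge; origin at the centre of its underside

How it is judged (in metres and radians):
On the way, in this order (a step that is already met when the one before it is completed fails the run):
1. the vial block passes through the gap between the carton and the test-tube rack (x of vial_block in the frame of bay between -0.29 and -0.2 m and y of vial_block in the frame of bay between -0.05 and 0.05 m), for 0.1 s.
2. the vial block stands before the bay's mouth (x of vial_block in the frame of bay between -0.15 and -0.05 m and y of vial_block in the frame of bay between -0.03 and 0.03 m), for 0.1 s.
At the end, for the whole second after the job is handed in: The block stands in the bay, strike inwards, within 0.1 rad of the bay's direction, held home by the catch: buffers pressed in by more than 0.2 mm with nothing touching the block; block at rest and flat on the bench, all three vials upright in their wells (value of joint buffer above 0.0002 m and x of strike_head in the frame of bay above 0.036 m and x of vial_block in the frame of bay between -0.03 and 0.032 m and angle between the x axis of vial_block and the x axis of bay, either way round below 0.1 rad and linear speed of vial_block below 0.01 m/s and height (world z) of vial_block below 0.004 m and angle between vial_block's own z axis and vertical below 0.06 rad and angle between each of vial_0, vial_1, vial_2's own z axis and vertical below 0.25 rad and horizontal distance between each of vial_0, vial_1, vial_2 and vial_block below 0.04 m).
It fails at once if the tool or arm presses on the vial block with more than 22 N (contact force between any of the fingers, the arm and vial_block above 22 N).
It fails at once if the carton or the test-tube rack is touched (contact force between anything else and reagent_box above 0.5 N or contact force between anything else and tube_rack above 0.5 N).
It fails at once if the block is lifted or tipped off the bench (height (world z) of vial_block above 0.008 m or angle between vial_block's own z axis and vertical above 0.12 rad).
It fails at once if a vial is tipped over or taken out of the block (angle between any of vial_0, vial_1, vial_2's own z axis and vertical above 0.35 rad or height (world z) of any of vial_0, vial_1, vial_2 above 0.025 m).
It fails at once if a bystander is moved by more than 15 mm (distance of any of erlenmeyer, dropper_bottle, petri_dish from where it was at the start of the episode above 0.015 m).
It also fails if it takes over 64 s, if anything falls off the work surface, if the arm or the gripper's body presses on something with over 40 N, if the wrist force passes 120 N, or if a joint passes its speed limit or range.

### The arm

A 6-joint arm with a two-finger parallel gripper is mounted at the origin on a cart in front of the work surface, level with it; the furniture and walls round the work are solid. World frame = base frame: x ahead of the robot, y to its left, z up, the work surface at z = 0. Lengths are in m, angles in degrees, forces in N, time in s.
With the tool pointing down it reaches from about 0.4 to 0.825 m from the base axis. Payload 7 kg.
Tool frame: the origin (TCP) lies on the centre line of the jaws, within the pads' length; the fingertips stand 14 mm ahead of it and the grasp point (between the pads) lies 5 mm behind it; z points along the fingers, y is the line along which they close (so a half turn about z gives the same grasp; the last joint's range is limited). The gripper opens to 88 mm and grips with 3 to 60 N. Pads are 19 mm wide; open, the fingers measure 130 mm over their backs; the gripper's body (78 mm by 193 mm) begins 47 mm behind the grasp point.
Start: joints at [84.059, 20.546, 0.682, 0, -70.136, -16.507], TCP at [0.258, 0.624, 0.241] pointing down, gripper open.
Joint ranges: [-176.03, 176.03], [-82.01, 121.73], [-58.28, 71.71], [-173.87, 95.51], [-174.79, -0.11], [-173.66, 173.66]. Speed limits (degrees/s): [136.94, 136.94, 172.46, 180, 180, 180].

### API

Orientations are given as [roll, pitch, yaw] about the fixed x, y, z axes, in that order (R = Rz(yaw) Ry(pitch) Rx(roll)).
In Python, from plant import r gives the robot as it stands.
- The arm moves only by the tool send_rows, never from a script. Its argument "steps" is a list of rows, each an object with "dp": the shift along the tool's x, y, z in mm, a list of three; "roll": the turn about the tool's z in rad; "jaw": the opening in per cent of the stroke, from 0 (shut) to 100 (fully open). In form: [{"dp": [tx, ty, tz], "roll": roll, "jaw": jaw}, ...]. A call has 1 to 5 rows; each row is the pose to reach, as a shift and turn from the pose commanded when the call began, along the tool's axes at that moment; what a row does not reach only later rows make up. A row lasts 1/8 s, in which the tool goes at most 62.5 mm and 10.7 degrees, less where a joint would pass 70% of its speed; a pose out of reach is approached as far as the arm can. A call with a gripper value outside its range is refused whole. The fingers move at their own pace and stop on an object; "newtons" is the grip in N (left out, the last holds). Time passes only in rows, so rows that repeat a pose let the fingers close. It gives the time, the measured TCP pose, the force, the opening and the grip force at its end, in the units of the state.
- r.get_state(): the state, without advancing time (a new reading comes with each control period).
- r.capture(name): name is "side" or "top" or "wrist"; returns a dict with "image" (480x640x3 uint8, blue, green, red), "K" (3x3 intrinsics, pixels), "dist" ([k1, k2, p1, p2, k3] as OpenCV has them; the pictures are not rectified), "rvec" (rotation vector, rad) and "tvec" (3), from world to camera coordinates, as OpenCV has them. Camera axes: x right, y down, z forward; pixel columns grow to the right and rows downward; lengths in m; the calibration is good to about 2 mm. A picture is of the moment at which its call begins. There is no depth.
- r.close_job(): hands the job in; it is judged then, once.
The state is a dict: "time_s": time; "joints": joint angles; "qd": joint speeds; "joint_torque": joint torques, N m; "tcp_pos": TCP position; "eef_rot": TCP orientation; "contact_force": force on the tool from outside, world axes, zero at the start; "moment": the same for the moment, N m; "gripper_width": finger opening in m; "gripper_force": force on a finger pad.
Only numpy, scipy, OpenCV 4.12 (cv2) and the standard library are available. Lean on these libraries where they do the work, as an engineer would, in place of code of your own. Each camera call takes 0.05 s, during which the arm holds its last target. There are 200 camera calls.

## Working session

There is one attempt and no reset: what is moved stays moved. The work goes in short steps, Python scripts to look and compute and a tool call to move; the robot and the scene stay as the last step left them, time stands still between calls to the robot, and variables do not carry over. Pictures are saved under pics/ and viewed, at most 10 in all, crops included, and the job is handed in when it is done.

Besides the shell and the picture viewer there is one more tool, called as a command line: name --argument value ..., lists and objects as JSON in quotes. send_rows: Moves the arm, as the interface text tells. Its arguments: {"type":"object","properties":{"steps":{"type":"array","items":{"type":"object","properties":{"dp":{"type":"array","items":{"type":"number"}},"roll":{"type":"number"},"jaw":{"type":"number"}}}},"newtons":{"type":"number"}},"required":["steps"]}

```bash
mkdir -p pics; cat > h.py <<'E'
import numpy as np, cv2, pickle
from plant import r
def cap(n,f):
    c=r.capture(n); cv2.imwrite(f'pics/{f}.png',c['image']); pickle.dump(c,open(f'pics/{f}.pkl','wb')); return c
def load(f): return pickle.load(open(f'pics/{f}.pkl','rb'))
def back(c,uv,z):
    p=cv2.undistortPoints(np.array(uv,float).reshape(-1,1,2),np.array(c['K']),np.array(c['dist'])).reshape(-1,2)
    R=cv2.Rodrigues(np.array(c['rvec'],float))[0]; t=np.array(c['tvec'],float).ravel()
    o=-R.T@t; d=np.c_[p,np.ones(len(p))]@R
    z=np.broadcast_to(z,len(p))
    return o+d*((z-o[2])/d[:,2])[:,None]
def proj(c,P):
    return cv2.projectPoints(np.array(P,float).reshape(-1,1,3),np.array(c['rvec'],float),np.array(c['tvec'],float),np.array(c['K']),np.array(c['dist']))[0].reshape(-1,2)
E
python3 -c "
from h import *
cap('top','top0');cap('side','side0');print(r.get_state())
for n in('top0','side0'):
  c=load(n);R=cv2.Rodrigues(np.array(c['rvec'],float))[0];print(-R.T@np.array(c['tvec'],float).ravel(),R[2])
"
```

```text
{'time_s': 0.1, 'joints': array([ 8.40563434e+01,  2.05865357e+01,  6.38786658e-01, -1.82914354e-02,
       -7.01359326e+01, -1.65047136e+01]), 'qd': array([ 0.0193732 , -0.20877091,  0.11249399,  0.01046705,  0.01574299,
       -0.00300935]), 'joint_torque': array([-1.41344633e-03, -5.84164739e+01,  2.93752152e+01,  7.01564983e+00,
        1.01522266e-02, -5.13149485e-05]), 'tcp_pos': array([0.25763339, 0.62344239, 0.2397218 ]), 'eef_rot': array([ 1.79914881e+02, -7.28816526e-03, -2.24545925e+01]), 'contact_force': array([ 0.87758528,  0.85378062, -0.32223719]), 'moment': array([-0.01754961,  0.02991517, -0.01555433]), 'gripper_force': 0.0, 'gripper_width': 0.08769354292505525}
[0.4023057  0.02197031 1.29585617] [ 0.09187482 -0.00874823 -0.99573214]
[ 0.4597277  -0.78119902  0.59455462] [ 0.06940024  0.81640701 -0.57329155]
```

View pics/top0.png

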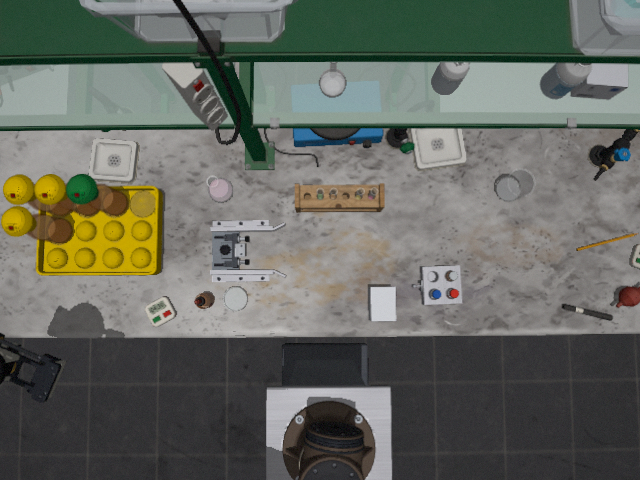

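View pics/side0.png

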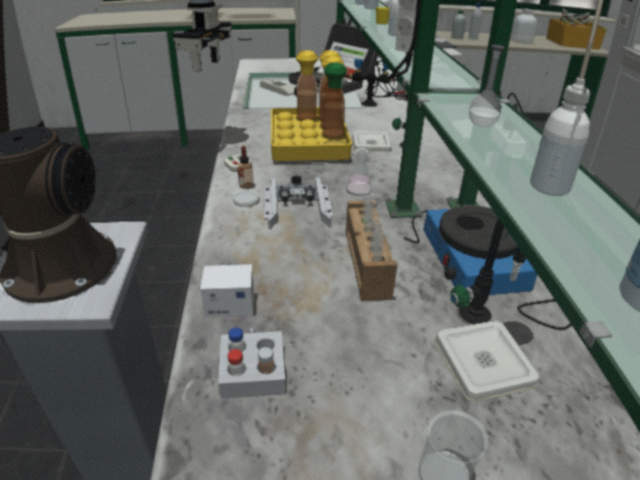

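The top view shows the block at about (441,285), carton at (382,303), rack at (339,197) and bay at (245,250) with its mouth to the right (world -y). Next I'll enlarge it to read the corners.

```bash
python3 -c "
from h import *
i=load('top0')['image']
a=cv2.resize(i[210:290,200:300],None,fx=8,fy=7,interpolation=3)
a=cv2.resize(i[212:287,200:300],None,fx=4,fy=4,interpolation=2)
b=cv2.resize(i[255:330,360:470],None,fx=4,fy=4,interpolation=2)
o=np.zeros((600,800,3),np.uint8);o[:300,:400]=a;o[300:600,:440]=b
o=np.zeros((600,800,3),np.uint8)
a=cv2.resize(i[213:288,205:293],None,fx=4,fy=4,interpolation=2)
o[:300,:352]=a;o[:300,360:800]=b
d=cv2.resize(i[175:225,285:395],None,fx=4,fy=4,interpolation=2);o[310:510,:440]=d
cv2.imwrite('pics/crop.png',o)"
```

```text
(no output)
```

View pics/crop.png

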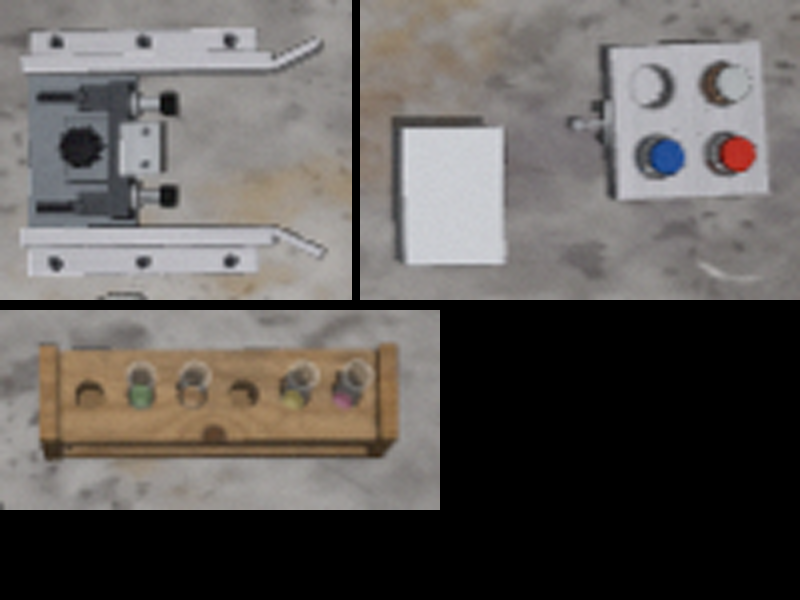

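```bash
python3 -c "
from h import *
np.set_printoptions(precision=4,suppress=True)
c=load('top0')
A=lambda L,ox,oy,u0,v0:[(ox-.375+(u-u0)/4,oy-.375+(v-v0)/4) for u,v in L]
b=back(c,A([(608,46),(758,41),(769,191),(618,198)],360,255,360,0),.036);print('block',b,b.mean(0),[np.linalg.norm(b[i]-b[i-1]) for i in range(4)])
b=back(c,A([(402,128),(504,126),(506,264),(404,264)],360,255,360,0),.068);print('carton',b)
b=back(c,A([(40,345),(398,343),(395,443),(42,443)],285,175,0,310),.085);print('rack',b)
b=back(c,A([(22,70),(272,68),(320,44),(22,229),(274,229),(322,250),(24,56),(22,245)],205,213,0,0),.026);print('rails',b)
b=back(c,A([(570,125)],360,255,360,0),.025);print('strike',b)
b=back(c,A([(177,104),(177,195),(165,150)],205,213,0,0),[.022,.022,.03]);print('buffers',b)
"
```

```text
block [[ 0.4551 -0.2406  0.036 ]
 [ 0.4577 -0.3364  0.036 ]
 [ 0.363  -0.3406  0.036 ]
 [ 0.3594 -0.2448  0.036 ]] [ 0.4088 -0.2906  0.036 ] [np.float64(0.09578367323616016), np.float64(0.09581609157226774), np.float64(0.09476485695183876), np.float64(0.09592405797273655)]
carton [[ 0.4042 -0.1058  0.068 ]
 [ 0.405  -0.1686  0.068 ]
 [ 0.321  -0.1684  0.068 ]
 [ 0.3215 -0.1059  0.068 ]]
rack [[ 0.6587  0.0785  0.085 ]
 [ 0.6592 -0.1425  0.085 ]
 [ 0.5968 -0.1395  0.085 ]
 [ 0.5977  0.0773  0.085 ]]
rails [[0.5507 0.2979 0.026 ]
 [0.5512 0.1377 0.026 ]
 [0.5665 0.1069 0.026 ]
 [0.4489 0.2964 0.026 ]
 [0.4481 0.136  0.026 ]
 [0.4346 0.1055 0.026 ]
 [0.5597 0.2967 0.026 ]
 [0.4387 0.2962 0.026 ]]
strike [[ 0.4055 -0.2175  0.025 ]]
buffers [[0.5287 0.1989 0.022 ]
 [0.4703 0.1984 0.022 ]
 [0.4985 0.2052 0.03  ]]
```

send_rows --steps '[{"dp":[44,38,0],"roll":-0.08,"jaw":45},{"dp":[88,75,0],"roll":-0.16,"jaw":45},{"dp":[132,113,0],"roll":-0.24,"jaw":45},{"dp":[176,150,0],"roll":-0.32,"jaw":45},{"dp":[220,188,0],"roll":-0.392,"jaw":45}]'

```text
time_s: 0.72
tcp_pos: [0.3897, 0.3642, 0.2404]
eef_rot: [180.0, 0.0, 0.2]
contact_force: [2.1, -0.0, -0.2]
gripper_width: 0.0436
gripper_force: 0.0
```

send_rows --steps '[{"dp":[15,60,0],"roll":0,"jaw":45},{"dp":[30,120,0],"roll":0,"jaw":45},{"dp":[40,180,0],"roll":0,"jaw":45},{"dp":[45,240,0],"roll":0,"jaw":45},{"dp":[45,300,0],"roll":0,"jaw":45}]'

```text
time_s: 1.35
tcp_pos: [0.4341, 0.0641, 0.2405]
eef_rot: [180.0, -0.0, 0.0]
contact_force: [2.0, -0.1, -0.1]
gripper_width: 0.0392
gripper_force: 0.0
```

send_rows --steps '[{"dp":[0,60,0],"roll":0,"jaw":45},{"dp":[-5,120,0],"roll":0,"jaw":45},{"dp":[-15,180,0],"roll":0,"jaw":45},{"dp":[-30,240,0],"roll":0,"jaw":45},{"dp":[-50,295,0],"roll":0,"jaw":45}]'

```text
time_s: 1.98
tcp_pos: [0.3836, -0.2308, 0.2405]
eef_rot: [180.0, -0.0, 0.0]
contact_force: [1.4, -0.2, -0.6]
gripper_width: 0.0395
gripper_force: 0.0
```

send_rows --steps '[{"dp":[-25,20,0],"roll":0,"jaw":45},{"dp":[-55,40,0],"roll":0,"jaw":45},{"dp":[-70,55,0],"roll":0,"jaw":45},{"dp":[-70,55,0],"roll":0,"jaw":45},{"dp":[-70,55,0],"roll":0,"jaw":45}]'

```text
time_s: 2.6
tcp_pos: [0.3146, -0.2838, 0.2405]
eef_rot: [-180.0, -0.0, -0.0]
contact_force: [0.3, -0.3, -0.0]
gripper_width: 0.0397
gripper_force: 0.0
```

send_rows --steps '[{"dp":[0,6,50],"roll":0,"jaw":45},{"dp":[0,6,100],"roll":0,"jaw":45},{"dp":[0,6,150],"roll":0,"jaw":45},{"dp":[0,6,195],"roll":0,"jaw":45},{"dp":[0,6,214],"roll":0,"jaw":45}]'

```text
time_s: 3.22
tcp_pos: [0.3137, -0.2889, 0.0242]
eef_rot: [-179.9, 0.2, 0.1]
contact_force: [0.3, -0.1, 0.6]
gripper_width: 0.0396
gripper_force: 0.0
```

send_rows --steps '[{"dp":[5,0,0],"roll":0,"jaw":45},{"dp":[10,0,0],"roll":0,"jaw":45},{"dp":[15,0,0],"roll":0,"jaw":45},{"dp":[20,0,0],"roll":0,"jaw":45},{"dp":[24,0,0],"roll":0,"jaw":45}]'

```text
time_s: 3.85
tcp_pos: [0.3391, -0.29, 0.0271]
eef_rot: [180.0, -0.1, 0.0]
contact_force: [-1.0, 0.0, -0.4]
gripper_width: 0.0393
gripper_force: 0.0
```

```bash
python3 -c "
from h import *
cap('side','s1');c=cap('top','t1');print(r.get_state()['tcp_pos'])
a=cv2.resize(load('s1')['image'][250:450,170:370],(580,580));b=cv2.resize(c['image'][240:340,360:480],(216,180))
cv2.imwrite('pics/c1.png',np.hstack([a,np.vstack([b,np.zeros((400,216,3),np.uint8)])]))"
```

```text
[ 0.33902987 -0.2900477   0.0268089 ]
```

View pics/c1.png

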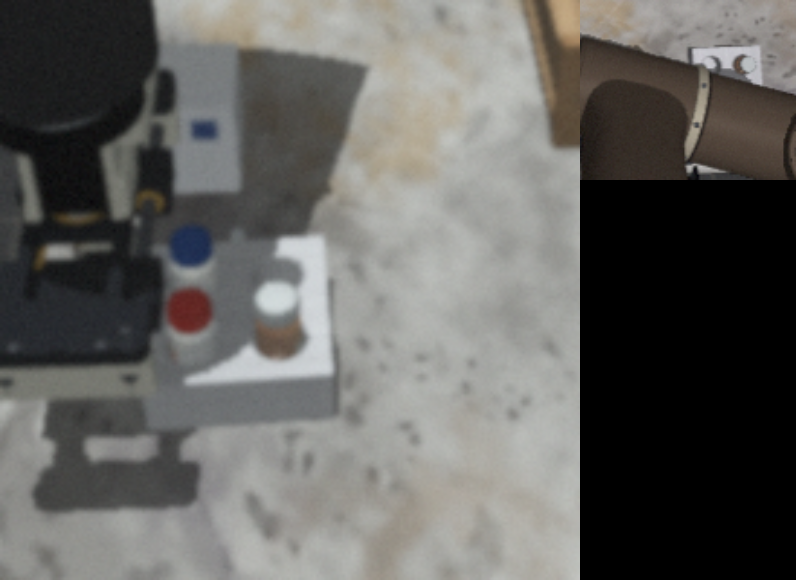

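The tool hangs clear just short of the block's near face and all the vials stand upright. Now I'll push gently towards +X.

send_rows --steps '[{"dp":[3,0,0],"roll":0,"jaw":45},{"dp":[6,0,0],"roll":0,"jaw":45},{"dp":[9,0,0],"roll":0,"jaw":45},{"dp":[12,0,0],"roll":0,"jaw":45},{"dp":[15,0,0],"roll":0,"jaw":45}]'

```text
time_s: 4.58
tcp_pos: [0.3501, -0.2892, 0.0259]
eef_rot: [-179.9, 0.4, -0.0]
contact_force: [-8.3, 2.0, 7.9]
gripper_width: 0.0396
gripper_force: 4.6
```

send_rows --steps '[{"dp":[3,0,0],"roll":0,"jaw":45},{"dp":[6,0,0],"roll":0,"jaw":45},{"dp":[9,0,0],"roll":0,"jaw":45},{"dp":[12,0,0],"roll":0,"jaw":45},{"dp":[15,0,0],"roll":0,"jaw":45}]'

```text
time_s: 5.2
tcp_pos: [0.3657, -0.2893, 0.0258]
eef_rot: [-179.9, 0.3, -0.0]
contact_force: [-5.8, -1.0, 1.1]
gripper_width: 0.0392
gripper_force: 3.0
```

send_rows --steps '[{"dp":[5,0,0],"roll":0,"jaw":45},{"dp":[12,0,0],"roll":0,"jaw":45},{"dp":[19,0,0],"roll":0,"jaw":45},{"dp":[26,0,0],"roll":0,"jaw":45},{"dp":[33,0,0],"roll":0,"jaw":45}]'

```text
time_s: 5.82
tcp_pos: [0.398, -0.2893, 0.0258]
eef_rot: [-179.9, 0.4, -0.1]
contact_force: [-9.0, 0.0, 6.7]
gripper_width: 0.0393
gripper_force: 4.7
```

send_rows --steps '[{"dp":[7,0,0],"roll":0,"jaw":45},{"dp":[14,0,0],"roll":0,"jaw":45},{"dp":[21,0,0],"roll":0,"jaw":45},{"dp":[28,0,0],"roll":0,"jaw":45},{"dp":[34,0,0],"roll":0,"jaw":45}]'

```text
time_s: 6.45
tcp_pos: [0.4321, -0.2894, 0.0258]
eef_rot: [-179.9, 0.4, -0.1]
contact_force: [-9.3, 0.5, 5.8]
gripper_width: 0.0395
gripper_force: 4.5
```

```bash
python3 -c "
from h import *
print(r.get_state()['tcp_pos'])
c=cap('side','s2')
cv2.imwrite('pics/c2.png',cv2.resize(c['image'][230:430,170:420],(750,600)))"
```

```text
[ 0.432131   -0.28942072  0.02576936]
```

View pics/c2.png

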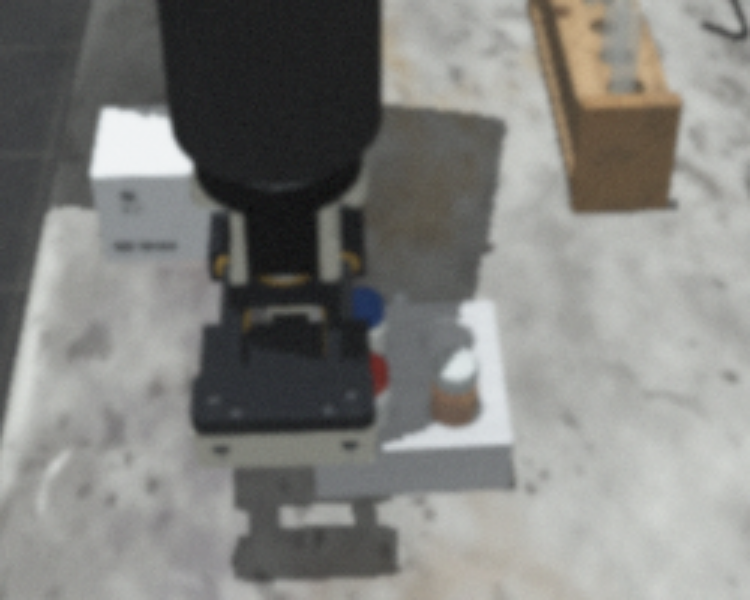

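The block is still flat, with far top corners at about (513,440) and (490,301) in the crop. I'll compute its X from those.

```bash
python3 -c "
from h import *
c=load('s2');b=back(c,[(170-.3+513/3,230-.3+440/3),(170-.3+490/3,230-.3+301/3)],.036);print(b, b.mean(0)-[.048,0,0])
c=load('side0');print(back(c,[(284,368),(281,333),(221,374)],.036))"
```

```text
[[ 0.53875512 -0.33689123  0.036     ]
 [ 0.53720676 -0.24346849  0.036     ]] [ 0.48998094 -0.29017986  0.036     ]
[[ 0.45702315 -0.31639478  0.036     ]
 [ 0.45392743 -0.24520757  0.036     ]
 [ 0.36499646 -0.32312451  0.036     ]]
```

send_rows --steps '[{"dp":[5,0,0],"roll":0,"jaw":45},{"dp":[10,0,0],"roll":0,"jaw":45},{"dp":[10,0,0],"roll":0,"jaw":45},{"dp":[-10,0,0],"roll":0,"jaw":45},{"dp":[-30,0,0],"roll":0,"jaw":45}]'

```text
time_s: 7.12
tcp_pos: [0.4045, -0.2899, 0.0267]
eef_rot: [180.0, -0.1, 0.0]
contact_force: [-0.7, -0.0, 0.2]
gripper_width: 0.0394
gripper_force: 0.0
```

send_rows --steps '[{"dp":[0,0,-40],"roll":0,"jaw":45},{"dp":[0,0,-100],"roll":0,"jaw":45},{"dp":[0,30,-120],"roll":0.18,"jaw":45},{"dp":[20,70,-120],"roll":0.36,"jaw":45},{"dp":[50,100,-120],"roll":0.54,"jaw":45}]'

```text
time_s: 7.75
tcp_pos: [0.4549, -0.3913, 0.1479]
eef_rot: [-180.0, -0.2, -31.3]
contact_force: [1.0, 0.6, 0.2]
gripper_width: 0.0391
gripper_force: 0.0
```

send_rows --steps '[{"dp":[5,-5,0],"roll":0.18,"jaw":45},{"dp":[15,-12,0],"roll":0.36,"jaw":45},{"dp":[27,-23,0],"roll":0.54,"jaw":45},{"dp":[27,-23,0],"roll":0.72,"jaw":45},{"dp":[27,-23,0],"roll":0.9,"jaw":45}]'

```text
time_s: 8.38
tcp_pos: [0.4896, -0.3839, 0.1467]
eef_rot: [-180.0, -0.0, -82.8]
contact_force: [0.8, -0.5, -0.1]
gripper_width: 0.0393
gripper_force: 0.0
```

send_rows --steps '[{"dp":[0,0,0],"roll":0.1308,"jaw":45},{"dp":[0,0,0],"roll":0.1308,"jaw":45}]'

```text
time_s: 8.62
tcp_pos: [0.4896, -0.384, 0.1468]
eef_rot: [-180.0, -0.0, -89.9]
contact_force: [-0.3, -0.2, -0.0]
gripper_width: 0.0396
gripper_force: 0.0
```

```bash
python3 -c "
from h import *
s=r.get_state();print(s['tcp_pos'],s['eef_rot'],s['joints'])
c=cap('side','s3');d=cap('top','t3')
a=cv2.resize(c['image'][270:430,200:400],(500,400));b=cv2.resize(d['image'][200:320,365:485],(300,300))
cv2.imwrite('pics/c3.png',np.hstack([a,np.vstack([b,np.zeros((100,300,3),np.uint8)])]))"
```

```text
[ 0.48958737 -0.3840107   0.1468106 ] [-1.79963283e+02 -7.15658455e-03 -8.99484835e+01] [-2.01589299e+01  1.98064186e+01 -1.34067590e+01 -7.13707078e-03
 -5.67498939e+01  2.02143599e+01]
```

View pics/c3.png

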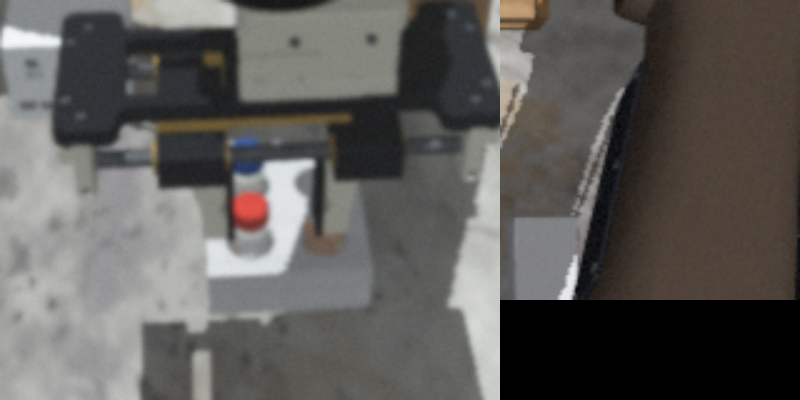

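Here the block's rear top corners sit at about (207,275) and (371,263) in the crop.

```bash
python3 -c "
from h import *
c=load('s3');f=lambda u,v:(199.7+u/2.5,269.7+v/2.5)
b=back(c,[f(207,275),f(371,263)],.036);print(b,b.mean(0))
print(back(c,[f(208,313),f(371,303)],0))"
```

```text
[[ 0.45434724 -0.33783719  0.036     ]
 [ 0.5498423  -0.33493846  0.036     ]] [ 0.50209477 -0.33638783  0.036     ]
[[ 0.45396561 -0.33763057  0.        ]
 [ 0.55181182 -0.33638655  0.        ]]
```

send_rows --steps '[{"dp":[0,0,40],"roll":0,"jaw":45},{"dp":[0,0,80],"roll":0,"jaw":45},{"dp":[0,0,119],"roll":0,"jaw":45},{"dp":[-10,0,119],"roll":0,"jaw":45},{"dp":[-20,0,119],"roll":0,"jaw":45}]'

```text
time_s: 9.35
tcp_pos: [0.491, -0.3638, 0.0287]
eef_rot: [-179.9, -0.0, -89.9]
contact_force: [0.2, -0.2, -0.2]
gripper_width: 0.0397
gripper_force: 0.0
```

send_rows --steps '[{"dp":[-4,0,0],"roll":0,"jaw":45},{"dp":[-8,0,0],"roll":0,"jaw":45},{"dp":[-12,0,0],"roll":0,"jaw":45},{"dp":[-16,0,0],"roll":0,"jaw":45},{"dp":[-20,0,0],"roll":0,"jaw":45}]'

```text
time_s: 9.98
tcp_pos: [0.4909, -0.3448, 0.028]
eef_rot: [-179.9, -0.1, -90.0]
contact_force: [-0.9, -5.1, 0.3]
gripper_width: 0.0392
gripper_force: 2.8
```

send_rows --steps '[{"dp":[-7,0,0],"roll":0,"jaw":45},{"dp":[-14,0,0],"roll":0,"jaw":45},{"dp":[-21,0,0],"roll":0,"jaw":45},{"dp":[-28,0,0],"roll":0,"jaw":45},{"dp":[-35,0,0],"roll":0,"jaw":45}]'

```text
time_s: 10.6
tcp_pos: [0.491, -0.3098, 0.028]
eef_rot: [-179.9, -0.1, -90.0]
contact_force: [0.2, -6.4, 2.3]
gripper_width: 0.0395
gripper_force: 2.9
```

send_rows --steps '[{"dp":[-8,0,0],"roll":0,"jaw":45},{"dp":[-16,0,0],"roll":0,"jaw":45},{"dp":[-24,0,0],"roll":0,"jaw":45},{"dp":[-32,0,0],"roll":0,"jaw":45},{"dp":[-40,0,0],"roll":0,"jaw":45}]'

```text
time_s: 11.22
tcp_pos: [0.4909, -0.2697, 0.028]
eef_rot: [-179.9, -0.1, -90.0]
contact_force: [1.8, -6.0, 1.2]
gripper_width: 0.0395
gripper_force: 3.0
```

send_rows --steps '[{"dp":[-8,0,0],"roll":0,"jaw":45},{"dp":[-16,0,0],"roll":0,"jaw":45},{"dp":[-24,0,0],"roll":0,"jaw":45},{"dp":[-32,0,0],"roll":0,"jaw":45},{"dp":[-40,0,0],"roll":0,"jaw":45}]'

```text
time_s: 11.85
tcp_pos: [0.4908, -0.2296, 0.028]
eef_rot: [-180.0, -0.1, -90.0]
contact_force: [0.1, -5.9, 2.0]
gripper_width: 0.0397
gripper_force: 3.2
```

send_rows --steps '[{"dp":[-8,0,0],"roll":0,"jaw":45},{"dp":[-16,0,0],"roll":0,"jaw":45},{"dp":[-24,0,0],"roll":0,"jaw":45},{"dp":[-32,0,0],"roll":0,"jaw":45},{"dp":[-40,0,0],"roll":0,"jaw":45}]'

```text
time_s: 12.48
tcp_pos: [0.4907, -0.1896, 0.028]
eef_rot: [-180.0, -0.1, -90.0]
contact_force: [0.9, -6.9, 3.0]
gripper_width: 0.0393
gripper_force: 3.3
```

```bash
python3 -c "
from h import *
s=r.get_state();print(s['tcp_pos'],s['eef_rot'])
c=cap('side','s4');d=cap('top','t4')
a=cv2.resize(c['image'][190:370,190:410],(550,450));b=cv2.resize(d['image'][180:340,280:440],(250,250))
cv2.imwrite('pics/c4.png',np.hstack([a,np.vstack([b,np.zeros((200,250,3),np.uint8)])]))"
```

```text
[ 0.49071127 -0.18960606  0.02799077] [-1.79962450e+02 -5.27143928e-02 -8.99897908e+01]
```

View pics/c4.png

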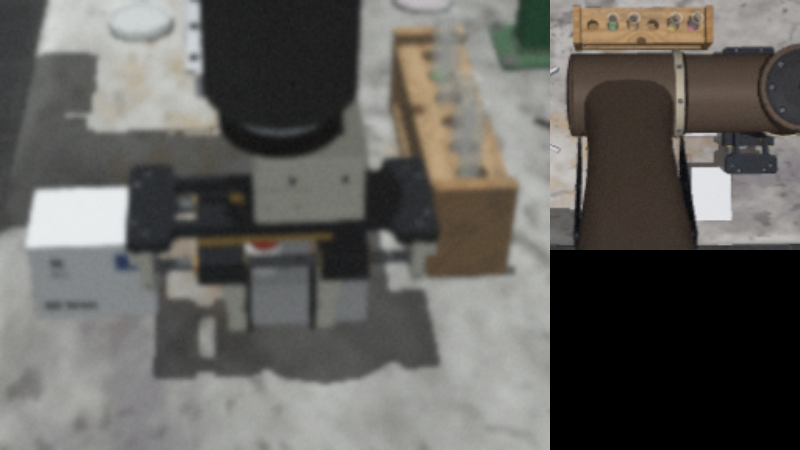

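```bash
python3 -c "
from h import *
c=load('s4');f=lambda u,v:(189.7+u/2.5,189.7+v/2.5)
pts=[f(438,237),f(405,262),f(155,288),f(140,255)]
for z in (.07,.08,.09,.1,.12):print(z,back(c,pts,z)[:,:2].round(3).tolist())
X=.491
P=[(x,y,z) for z in(.08,.12) for y in (-.229,-.151) for x in (.394,.588)]
for p,q in zip(P,proj(c,P)):print(p,((q-189.7)*2.5).round())
"
```

```text
0.07 [[0.597, -0.174], [0.571, -0.198], [0.409, -0.214], [0.398, -0.182]]
0.08 [[0.594, -0.186], [0.569, -0.209], [0.41, -0.225], [0.399, -0.193]]
0.09 [[0.592, -0.198], [0.567, -0.22], [0.411, -0.236], [0.4, -0.205]]
0.1 [[0.589, -0.209], [0.565, -0.231], [0.412, -0.247], [0.401, -0.216]]
0.12 [[0.584, -0.232], [0.561, -0.254], [0.414, -0.268], [0.404, -0.239]]
(0.394, -0.229, 0.08) [130. 293.]
(0.588, -0.229, 0.08) [439. 282.]
(0.394, -0.151, 0.08) [135. 214.]
(0.588, -0.151, 0.08) [421. 204.]
(0.394, -0.229, 0.12) [124. 245.]
(0.588, -0.229, 0.12) [444. 233.]
(0.394, -0.151, 0.12) [131. 166.]
(0.588, -0.151, 0.12) [425. 157.]
```

send_rows --steps '[{"dp":[-8,0,0],"roll":0,"jaw":45},{"dp":[-16,0,0],"roll":0,"jaw":45},{"dp":[-24,0,0],"roll":0,"jaw":45},{"dp":[-32,0,0],"roll":0,"jaw":45},{"dp":[-40,0,0],"roll":0,"jaw":45}]'

```text
time_s: 13.2
tcp_pos: [0.4904, -0.1496, 0.0278]
eef_rot: [-180.0, -0.0, -90.0]
contact_force: [0.0, -6.3, 2.6]
gripper_width: 0.0394
gripper_force: 3.2
```

send_rows --steps '[{"dp":[-8,0,0],"roll":0,"jaw":45},{"dp":[-16,0,0],"roll":0,"jaw":45},{"dp":[-24,0,0],"roll":0,"jaw":45},{"dp":[-32,0,0],"roll":0,"jaw":45},{"dp":[-40,0,0],"roll":0,"jaw":45}]'

```text
time_s: 13.82
tcp_pos: [0.4903, -0.1096, 0.0278]
eef_rot: [180.0, -0.0, -90.0]
contact_force: [0.5, -6.0, 1.8]
gripper_width: 0.0392
gripper_force: 3.3
```

send_rows --steps '[{"dp":[-8,0,0],"roll":0,"jaw":45},{"dp":[-16,0,0],"roll":0,"jaw":45},{"dp":[-24,0,0],"roll":0,"jaw":45},{"dp":[-32,0,0],"roll":0,"jaw":45},{"dp":[-40,0,0],"roll":0,"jaw":45}]'

```text
time_s: 14.45
tcp_pos: [0.4902, -0.0696, 0.0277]
eef_rot: [180.0, -0.0, -90.0]
contact_force: [-0.1, -6.7, 3.9]
gripper_width: 0.039
gripper_force: 3.5
```

```bash
python3 -c "
from h import *
s=r.get_state();print(s['tcp_pos'],s['eef_rot'])
c=cap('side','s5');d=cap('top','t5')
a=cv2.resize(c['image'][160:300,220:400],(540,420));b=cv2.resize(d['image'][180:310,200:330],(260,260))
cv2.imwrite('pics/c5.png',np.hstack([a,np.vstack([b,np.zeros((160,260,3),np.uint8)])]))"
```

```text
[ 0.49017149 -0.06964726  0.02774165] [ 1.79973962e+02 -4.39853629e-02 -9.00004276e+01]
```

View pics/c5.png

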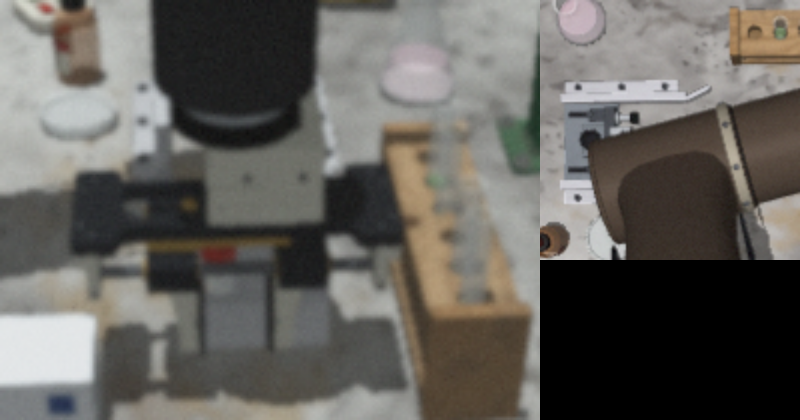

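The body is just clear of the rack, and the block's rear right edge is at about u≈328, v≈318–347 in the crop.

```bash
python3 -c "
from h import *
c=load('s5');f=lambda u,v:(219.7+u/3,159.7+v/3)
for p,z in ((f(328,318),.036),(f(328,347),0)):print(back(c,[p],z))"
```

```text
[[ 0.54694765 -0.0773267   0.036     ]]
[[ 0.54961111 -0.06224303  0.        ]]
```

send_rows --steps '[{"dp":[-8,0,0],"roll":0,"jaw":45},{"dp":[-16,0,0],"roll":0,"jaw":45},{"dp":[-24,0,0],"roll":0,"jaw":45},{"dp":[-32,0,0],"roll":0,"jaw":45},{"dp":[-40,0,0],"roll":0,"jaw":45}]'

```text
time_s: 15.18
tcp_pos: [0.49, -0.0297, 0.0276]
eef_rot: [179.9, -0.0, -90.0]
contact_force: [-0.4, -7.3, 2.6]
gripper_width: 0.0398
gripper_force: 3.4
```

send_rows --steps '[{"dp":[-6,0,0],"roll":0,"jaw":45},{"dp":[-12,0,0],"roll":0,"jaw":45},{"dp":[-18,0,0],"roll":0,"jaw":45},{"dp":[-24,0,0],"roll":0,"jaw":45},{"dp":[-30,0,0],"roll":0,"jaw":45}]'

```text
time_s: 15.8
tcp_pos: [0.4898, 0.0, 0.0276]
eef_rot: [179.9, -0.1, -90.0]
contact_force: [-0.2, -6.3, 3.4]
gripper_width: 0.0395
gripper_force: 3.7
```

send_rows --steps '[{"dp":[-4,0,0],"roll":0,"jaw":45},{"dp":[-8,0,0],"roll":0,"jaw":45},{"dp":[-12,0,0],"roll":0,"jaw":45},{"dp":[-16,0,0],"roll":0,"jaw":45},{"dp":[-20,0,0],"roll":0,"jaw":45}]'

```text
time_s: 16.42
tcp_pos: [0.4897, 0.0198, 0.0276]
eef_rot: [179.9, -0.1, -90.0]
contact_force: [-0.2, -8.0, 4.2]
gripper_width: 0.0396
gripper_force: 3.8
```

send_rows --steps '[{"dp":[-3,0,0],"roll":0,"jaw":45},{"dp":[-6,0,0],"roll":0,"jaw":45},{"dp":[-9,0,0],"roll":0,"jaw":45},{"dp":[-12,0,0],"roll":0,"jaw":45},{"dp":[-15,0,0],"roll":0,"jaw":45}]'

```text
time_s: 17.05
tcp_pos: [0.4896, 0.0347, 0.0276]
eef_rot: [179.9, -0.1, -90.0]
contact_force: [-0.2, -7.2, 5.3]
gripper_width: 0.0397
gripper_force: 4.0
```

send_rows --steps '[{"dp":[-3,0,0],"roll":0,"jaw":45},{"dp":[-6,0,0],"roll":0,"jaw":45},{"dp":[-9,0,0],"roll":0,"jaw":45},{"dp":[-12,0,0],"roll":0,"jaw":45},{"dp":[-15,0,0],"roll":0,"jaw":45}]'

```text
time_s: 17.68
tcp_pos: [0.4896, 0.0496, 0.0275]
eef_rot: [179.9, -0.1, -90.0]
contact_force: [0.1, -7.4, 4.6]
gripper_width: 0.0394
gripper_force: 4.2
```

send_rows --steps '[{"dp":[-3,0,0],"roll":0,"jaw":45},{"dp":[-6,0,0],"roll":0,"jaw":45},{"dp":[-9,0,0],"roll":0,"jaw":45},{"dp":[-12,0,0],"roll":0,"jaw":45},{"dp":[-15,0,0],"roll":0,"jaw":45}]'

```text
time_s: 18.3
tcp_pos: [0.4895, 0.0645, 0.0276]
eef_rot: [179.9, -0.1, -90.0]
contact_force: [-1.0, -8.2, 5.9]
gripper_width: 0.0395
gripper_force: 4.3
```

send_rows --steps '[{"dp":[-2,0,0],"roll":0,"jaw":45},{"dp":[-4,0,0],"roll":0,"jaw":45},{"dp":[-6,0,0],"roll":0,"jaw":45},{"dp":[-8,0,0],"roll":0,"jaw":45},{"dp":[-10,0,0],"roll":0,"jaw":45}]'

```text
time_s: 18.92
tcp_pos: [0.4895, 0.0744, 0.0275]
eef_rot: [179.9, -0.1, -90.0]
contact_force: [0.0, -8.5, 5.3]
gripper_width: 0.0395
gripper_force: 4.4
```

send_rows --steps '[{"dp":[-1,0,0],"roll":0,"jaw":45},{"dp":[-2,0,0],"roll":0,"jaw":45},{"dp":[-3,0,0],"roll":0,"jaw":45},{"dp":[-4,0,0],"roll":0,"jaw":45},{"dp":[-5,0,0],"roll":0,"jaw":45}]'

```text
time_s: 19.55
tcp_pos: [0.4894, 0.0792, 0.0275]
eef_rot: [179.9, -0.1, -90.0]
contact_force: [-0.1, -8.5, 5.9]
gripper_width: 0.0395
gripper_force: 4.5
```

send_rows --steps '[{"dp":[-1,0,0],"roll":0,"jaw":45},{"dp":[-2,0,0],"roll":0,"jaw":45},{"dp":[-3,0,0],"roll":0,"jaw":45},{"dp":[-4,0,0],"roll":0,"jaw":45}]'

```text
time_s: 20.05
tcp_pos: [0.4894, 0.0833, 0.0275]
eef_rot: [179.9, -0.1, -90.0]
contact_force: [0.9, -9.1, 6.1]
gripper_width: 0.0396
gripper_force: 4.5
```

send_rows --steps '[{"dp":[-1,0,0],"roll":0,"jaw":45},{"dp":[-2,0,0],"roll":0,"jaw":45}]'

```text
time_s: 20.3
tcp_pos: [0.4894, 0.0852, 0.0275]
eef_rot: [179.9, -0.1, -90.0]
contact_force: [1.1, -9.7, 5.8]
gripper_width: 0.0392
gripper_force: 4.5
```

send_rows --steps '[{"dp":[-1,0,0],"roll":0,"jaw":45},{"dp":[-2,0,0],"roll":0,"jaw":45}]'

```text
time_s: 20.55
tcp_pos: [0.4892, 0.0866, 0.0275]
eef_rot: [179.8, -0.2, -90.0]
contact_force: [0.5, -11.9, 6.3]
gripper_width: 0.0395
gripper_force: 6.4
```

send_rows --steps '[{"dp":[-1,0,0],"roll":0,"jaw":45}]'

```text
time_s: 20.68
tcp_pos: [0.4889, 0.0874, 0.0275]
eef_rot: [179.8, -0.2, -90.0]
contact_force: [0.5, -13.4, 8.3]
gripper_width: 0.0395
gripper_force: 6.8
```

send_rows --steps '[{"dp":[-1,0,0],"roll":0,"jaw":45}]'

```text
time_s: 20.8
tcp_pos: [0.4888, 0.0883, 0.0275]
eef_rot: [179.8, -0.2, -90.0]
contact_force: [-0.5, -13.3, 9.3]
gripper_width: 0.0394
gripper_force: 6.7
```

send_rows --steps '[{"dp":[-1,0,0],"roll":0,"jaw":45}]'

```text
time_s: 20.92
tcp_pos: [0.4886, 0.089, 0.0275]
eef_rot: [179.8, -0.2, -90.0]
contact_force: [-0.4, -15.5, 9.2]
gripper_width: 0.0395
gripper_force: 7.6
```

send_rows --steps '[{"dp":[0,0,-0.5],"roll":0,"jaw":45}]'

```text
time_s: 21.05
tcp_pos: [0.4885, 0.0896, 0.0275]
eef_rot: [179.8, -0.2, -90.1]
contact_force: [-1.1, -6.8, -0.9]
gripper_width: 0.0392
gripper_force: 3.7
```

send_rows --steps '[{"dp":[0,0,-0.5],"roll":0,"jaw":45}]'

```text
time_s: 21.18
tcp_pos: [0.4884, 0.09, 0.0277]
eef_rot: [179.8, -0.1, -90.1]
contact_force: [-1.5, -5.9, -3.3]
gripper_width: 0.039
gripper_force: 2.5
```

send_rows --steps '[{"dp":[-0.5,0,0],"roll":0,"jaw":45},{"dp":[-1,0,0],"roll":0,"jaw":45}]'

```text
time_s: 21.42
tcp_pos: [0.4883, 0.0911, 0.0275]
eef_rot: [179.8, -0.1, -90.0]
contact_force: [-1.2, -5.4, -2.7]
gripper_width: 0.0396
gripper_force: 2.8
```

send_rows --steps '[{"dp":[-0.5,0,0],"roll":0,"jaw":45},{"dp":[-1,0,0],"roll":0,"jaw":45}]'

```text
time_s: 21.68
tcp_pos: [0.4884, 0.0923, 0.0276]
eef_rot: [179.8, -0.1, -90.0]
contact_force: [-2.0, -3.7, -3.1]
gripper_width: 0.0392
gripper_force: 2.2
```

send_rows --steps '[{"dp":[-0.5,0,0],"roll":0,"jaw":45}]'

```text
time_s: 21.8
tcp_pos: [0.4889, 0.0933, 0.0278]
eef_rot: [179.8, -0.1, -90.0]
contact_force: [-1.8, -4.6, -2.9]
gripper_width: 0.0393
gripper_force: 1.9
```

send_rows --steps '[{"dp":[-0.7,0,0],"roll":0,"jaw":45}]'

```text
time_s: 21.92
tcp_pos: [0.4898, 0.0947, 0.0283]
eef_rot: [179.9, -0.0, -90.0]
contact_force: [-2.1, -3.3, -2.1]
gripper_width: 0.0395
gripper_force: 1.6
```

send_rows --steps '[{"dp":[-0.7,0,0],"roll":0,"jaw":45}]'

```text
time_s: 22.05
tcp_pos: [0.4904, 0.0959, 0.0286]
eef_rot: [-180.0, 0.0, -90.0]
contact_force: [-0.8, -3.5, -2.6]
gripper_width: 0.0398
gripper_force: 2.0
```

send_rows --steps '[{"dp":[-0.7,0,0],"roll":0,"jaw":45}]'

```text
time_s: 22.18
tcp_pos: [0.4902, 0.0964, 0.0285]
eef_rot: [180.0, -0.0, -90.0]
contact_force: [-1.1, -5.7, -2.5]
gripper_width: 0.0396
gripper_force: 3.1
```

Head is past the rollers; pushing on to feel the buffers.

send_rows --steps '[{"dp":[-0.5,0,0],"roll":0,"jaw":45}]'

```text
time_s: 22.3
tcp_pos: [0.4901, 0.0966, 0.0285]
eef_rot: [180.0, -0.0, -90.0]
contact_force: [0.1, -8.4, -0.7]
gripper_width: 0.0396
gripper_force: 3.7
```

send_rows --steps '[{"dp":[-0.5,0,0],"roll":0,"jaw":45}]'

```text
time_s: 22.42
tcp_pos: [0.4899, 0.0968, 0.0285]
eef_rot: [179.9, -0.1, -90.0]
contact_force: [0.3, -8.1, -2.2]
gripper_width: 0.0394
gripper_force: 4.4
```

send_rows --steps '[{"dp":[-0.5,0,0],"roll":0,"jaw":45}]'

```text
time_s: 22.55
tcp_pos: [0.4899, 0.0971, 0.0285]
eef_rot: [179.9, -0.1, -90.0]
contact_force: [0.6, -10.2, -1.6]
gripper_width: 0.0398
gripper_force: 5.1
```

send_rows --steps '[{"dp":[-0.5,0,0],"roll":0,"jaw":45}]'

```text
time_s: 22.68
tcp_pos: [0.4898, 0.0974, 0.0285]
eef_rot: [179.9, -0.1, -90.0]
contact_force: [-0.4, -12.6, -0.8]
gripper_width: 0.0399
gripper_force: 5.8
```

send_rows --steps '[{"dp":[-0.5,0,0],"roll":0,"jaw":45}]'

```text
time_s: 22.8
tcp_pos: [0.4898, 0.0976, 0.0285]
eef_rot: [179.9, -0.1, -90.0]
contact_force: [1.3, -13.1, -1.3]
gripper_width: 0.0394
gripper_force: 6.5
```

send_rows --steps '[{"dp":[1,0,0],"roll":0,"jaw":45},{"dp":[3,0,0],"roll":0,"jaw":45},{"dp":[10,0,0],"roll":0,"jaw":45},{"dp":[25,0,0],"roll":0,"jaw":45},{"dp":[40,0,0],"roll":0,"jaw":45}]'

```text
time_s: 23.42
tcp_pos: [0.4904, 0.0582, 0.0287]
eef_rot: [-180.0, 0.0, -90.0]
contact_force: [-0.6, -0.1, -0.4]
gripper_width: 0.039
gripper_force: 0.0
```

send_rows --steps '[{"dp":[60,0,-20],"roll":0,"jaw":45},{"dp":[60,0,-80],"roll":0,"jaw":45},{"dp":[60,0,-140],"roll":0,"jaw":45},{"dp":[100,0,-180],"roll":0,"jaw":45},{"dp":[150,0,-180],"roll":0,"jaw":45}]'

```text
time_s: 24.05
tcp_pos: [0.4922, -0.0922, 0.2127]
eef_rot: [-179.5, 0.1, -89.9]
contact_force: [-0.0, -0.3, -1.7]
gripper_width: 0.0391
gripper_force: 0.0
```

send_rows --steps '[{"dp":[60,0,0],"roll":0,"jaw":45},{"dp":[120,0,0],"roll":0,"jaw":45},{"dp":[150,0,0],"roll":0,"jaw":45},{"dp":[150,0,0],"roll":0,"jaw":45},{"dp":[150,0,0],"roll":0,"jaw":45}]'

```text
time_s: 24.68
tcp_pos: [0.4898, -0.2413, 0.2084]
eef_rot: [180.0, 0.0, -90.1]
contact_force: [-1.3, 0.2, -0.7]
gripper_width: 0.0395
gripper_force: 0.0
```

```bash
python3 -c "
from h import *
d=cap('top','t6');c=cap('side','s6')
a=cv2.resize(d['image'][213:288,205:305],(700,525),interpolation=2)
cv2.imwrite('pics/c6.png',a)"
```

```text
(no output)
```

View pics/c6.png

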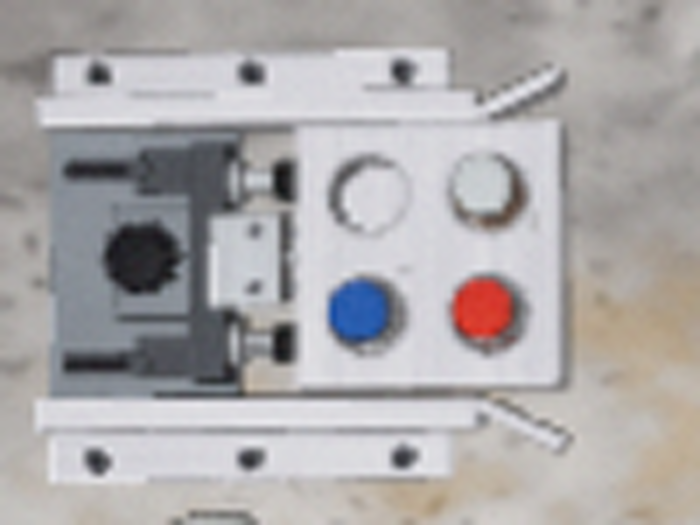

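The block is in the bay, square to it. Its front face (u≈298) is against the buffers, the strike is under the catch and the vials are upright, so I'm handing in.

```bash
python3 -c "
from plant import r
print(r.close_job())"
```

```text
the job is handed in; nothing more can be done
None
```

The block was pushed between the carton and the rack and into the bay until I felt the catch give and then the buffers, then released. The last picture shows it square, its front face against the buffers and the vials upright. The job is handed in, but it gave no verdict, and I had no buffer reading to confirm the catch is holding.

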